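# Push a spent battery pack through the self-closing flap of the battery bin

### The job

Post the spent battery pack that lies on the ledge of the green battery bin: push the bin's self-closing flap down and in with one finger, and while that finger holds it open push the pack along the ledge, over the edge and into the bin with the other finger. The pack is lithium, so push it only: do not pinch, squeeze or lift it, and do not ram it against the shut flap. When it has dropped in, come out and let the flap close behind it, leaving everything else where it stands.

Things in the scene. Friction and masses are not known exactly. Their poses are not given: they have to be found in the camera images.
- bin: green bench-top battery recycling bin, 240 (x) x 190 (y) x 142 (z) mm, fixed on a plywood riser (bin base 125 mm above the bench). Origin: centre of its underside; x points from its front (the ledge side, facing the robot) to its back, z up. Flat black ledge: top at z = 100, from the front face x = -120 to the lip x = -25, full width, nothing above or in front of it. Hollow below; floor at z = 5
- lip (a point): middle of the ledge's rear edge (lip) at bin x = -25, y = 0, z = 100 mm; axes as the bin's. Behind it is the mouth, open from y = -86 to 86 between the side walls (6 mm thick) and covered by the flap. Beside the flap the walls stand 7 to 10 mm higher than it
- flap (a joint): grey spring flap with a yellow free edge, 172 wide (y), 115 long, 4 mm thick, covering the mouth. Shut (0 rad) its free edge lies at the lip, level with the ledge, and it rises backwards at 17 degrees to its hinge. Pushed down or back, the free edge swings down and back into the bin; rad grow to the stop at 1.3. A spring (2 to 9 N at a finger) shuts it; the pack's weight alone does not open it
- flap_hinge (a point): middle of the flap's hinge bar (8 mm thick, along y) at bin x = 85, y = 0, z = 134 mm: 110 mm behind the lip and 34 mm above the ledge. Walls and rear cap of the bin end at z = 142 here
- battery: spent battery pack, loose: grey block with an orange end at +y and a white sticker on top, 34 (x) x 62 (y) x 24 (z) mm, 0.09 to 0.18 kg. Origin: centre of its underside. It lies flat on the bin's ledge, long side roughly along the lip (within 12 degrees), its middle 30 to 45 mm in front of the lip and up to 22 mm left or right of the bin's middle
- riser: fixed plywood bench riser under the bin, 305 (x) x 620 (y) mm, top 125 mm above the bench, front edge at world x = 430 mm; mailers are stored beneath it. Origin on the bench
- terminal: handheld terminal (black, 149x72x23 mm) lying flat on the bench, its battery has been taken out; leave it alone. Origin: centre of its underside
- tape: roll of tan packing tape lying flat on the bench, 116 mm across, 48 mm high; leave it alone. Origin: centre of its underside
- carton: small taped brown carton on the bench, 89x120x58 mm; leave it alone. Origin: centre of its underside
- cutter: yellow box cutter lying on the bench, 172 mm long, 18 mm wide, 20 mm high; leave it alone. Origin: centre of its underside
- labels: white roll of labels standing on its end on the riser, 72 mm across, 52 mm high; leave it alone. Origin: centre of its underside
- notes: yellow block of sticky notes on the riser, 75x76x26 mm; leave it alone. Origin: centre of its underside

How it is judged:
On the way, in this order (a step that is already met when the one before it is completed fails the run):
1. a finger pushes the flap open while the pack still lies on the ledge (value of joint flap above 0.08 rad and contact force between the fingers and flap above 0.2 N and x of battery in the frame of lip below 0 m and z of battery in the frame of lip above -0.005 m), for 0.1 s.
2. the pack goes over the lip while a finger still holds the flap open (value of joint flap above 0.2 rad and contact force between the fingers and flap above 0.2 N and (x of battery in the frame of lip above 0.005 m or z of battery in the frame of lip below -0.03 m)), for 0.05 s.
At the end, for the whole second after the job is handed in: the battery pack lies at rest inside the bin, below the ledge, and the flap has closed behind it (within 0.05 rad) (z of battery in the frame of bin between 0 and 0.07 m and x of battery in the frame of bin between -0.115 and 0.115 m and y of battery in the frame of bin between -0.09 and 0.09 m and value of joint flap below 0.05 rad and linear speed of battery below 0.02 m/s); the robot touches nothing.
It fails at once if the pack is lifted off the ledge by more than 15 mm (z of battery in the frame of bin above 0.115 m).
It fails at once if the pack is squeezed or pressed with more than 8 N (contact force between the fingers and battery above 8 N).
It fails at once if the pack is rammed against the shut flap (contact force between battery and flap above 0.5 N and value of joint flap below 0.06 rad).
It fails at once if another thing on the bench is moved by more than 20 mm (distance of any of terminal, tape, carton, cutter, labels, notes from where it was at the start of the episode above 0.02 m).
It also fails if it takes over 32 s, if anything falls off the work surface, if the arm or the gripper's body presses on something with over 40 N, if the wrist force passes 120 N, or if a joint passes its speed limit or range.

### The arm

A 6-joint arm with a two-finger parallel gripper is mounted at the origin on a cart in front of the work surface, level with it; the furniture and walls round the work are solid. World frame = base frame: x ahead of the robot, y to its left, z up, the work surface at z = 0. Lengths are in m, angles in rad, forces in N, time in s.
With the tool pointing down it reaches from about 0.275 to 0.75 m from the base axis. Payload 10.2 kg.
Tool frame: the origin (TCP) lies at the centre of the arm's flange, where the gripper is bolted on; the fingertips stand env.tip_extent ahead of it and the grasp point (between the pads) lies 155 mm ahead of it (env.tip_extent is the distance from the TCP to the fingertips, in m); z points along the fingers, y is the line along which they close (so a half turn about z gives the same grasp; the last joint's range is limited). The gripper opens to 85 mm and grips with 20 to 120 N. Pads are 22 mm wide; open, the fingers measure 114 mm over their backs; the gripper's body (76 mm by 85 mm) begins 54 mm behind the grasp point. The pads swing forward as they close: fully open they stand 13 mm farther back than shut.
Start: joints at [-1.566, 0.313, 1.498, -0, 1.331, -0.223], TCP at [0.119, -0.511, 0.405] pointing down, gripper open.
Joint ranges: [-2.94, 2.94], [-0.97, 2.17], [0.19, 2.56], [-1.23, 4.37], [0.02, 3.11], [-2.88, 2.88]. Speed limits (rad/s): [2.39, 2.39, 3.01, 3.14, 3.14, 3.14].

### API

Orientations are given as a unit quaternion [x, y, z, w].
In Python, from bench import env, vision, job, finder, monitor gives the robot as it stands. Calls block until the motion is done:
- env.reach(position, orientation): joint-space move of the TCP to a pose.
- env.movel(position, velocity=0.15, frame=None, guard=None): straight line of the TCP; frame=None keeps the orientation; velocity is the mean speed in m/s. With guard (N) it stops when the force on the tool has changed by that much, and returns True; else False.
- env.set_joints(angles): joint-space move.
- env.release() and env.close_gripper(effort=None): open the fingers fully, or close them until they stop; effort is the grip in N (None keeps the last).
- env.hold(seconds).
- env.ik(position, orientation): joint angles nearest the present ones, or None.
- vision.grab_frame(name): name is "side" or "top" or "wrist"; returns a dict with "frame" (400x640x3 uint8, red, green, blue), "range_z" (400x640 float32, m along the optical axis (not along the pixel's ray), 0 where there is no reading), "mtx" (3x3 intrinsics, pixels), "view" (4x4, takes a point from world to camera coordinates). Camera axes: x right, y down, z forward; pixel columns grow to the right and rows downward; lengths in m; the calibration is good to about 2 mm. A picture is of the moment at which its call begins.
A pose or a line that the arm cannot do raises env.MotionError and nothing moves.
- job.hand_in(): hands the job in; it is judged then, once.
Trained networks look in the newest picture that a camera, given by its name, has taken for a name from the list of things; names that differ only in an ending like _2 or _b are one class to them, and where a whole thing is asked for, a point or a joint stands for the part that bears it (a point fixed in the world has none). Each returns a list of dicts, best first, with "p" (0 to 1); they miss things now and then, are a little off and sometimes report something else, mostly with a low value. They report only what shows in the picture. A call takes as long as a camera call.
- finder.masks_of(camera, query): "pixels" (400x640 bool, what is visible of it) and "location" ([row, column] in pixels, amid what is visible of it).
- finder.mark_of(camera, query): "location" ([row, column] in pixels: a listed point, or the origin of a listed thing).
Readings, each from a call of its own:
- monitor.get_clock(): time.
- monitor.get_joints(): joint angles.
- monitor.get_qvel(): joint speeds.
- monitor.get_joint_efforts(): joint torques, N m.
- monitor.get_position(): TCP position.
- monitor.get_ee_rot(): TCP orientation.
- monitor.get_contact_force(): force on the tool from outside, world axes, zero at the start.
- monitor.get_ft_torque(): the same for the moment, N m.
- monitor.get_finger_gap(): opening from 0.0 (shut) to 1.0 (fully open).
- monitor.get_gripper_force(): force on a finger pad.
Only numpy, scipy, OpenCV 4.12 (cv2) and the standard library are available. Lean on these libraries where they do the work, as an engineer would, in place of code of your own. Each camera call takes 0.05 s, during which the arm holds its last target. There are 200 camera calls.

## Working session

There is one attempt and no reset: what is moved stays moved. The work goes in short steps, each a Python script; the robot and the scene stay as the last script left them, time stands still between calls to the robot, and variables do not carry over. Pictures are saved under pics/ and viewed, at most 10 in all, crops included, and the job is handed in when it is done.

```bash
ls; mkdir -p pics
python3 - <<'E'
from bench import env, vision, job, finder, monitor
import numpy as np, cv2
ims=[]
for c in ("side","top"):
    f=vision.grab_frame(c); ims.append(f["frame"])
    np.savez(f"/tmp/{c}.npz",**f)
    print(c,np.round(f["view"],3).tolist(),np.round(f["mtx"],1).tolist())
    for q in ("bin","battery","lip","flap_hinge","flap"):
        print(q,[(np.round(d["p"],2),np.round(d["location"],1).tolist()) for d in finder.mark_of(c,q)[:2]] if q!="flap" else "", [(np.round(d["p"],2),np.round(d["location"],1).tolist(),int(d["pixels"].sum())) for d in finder.masks_of(c,q)[:2]])
    cv2.imwrite(f"pics/{c}.png",f["frame"][:,:,::-1])
print(env.tip_extent,monitor.get_position(),monitor.get_ee_rot(),monitor.get_clock())
E
```

```text
bench.py
pics
side [[-0.203, -0.979, 0.018, 0.051], [-0.676, 0.127, -0.725, 0.476], [0.708, -0.159, -0.688, 1.177], [0.0, 0.0, 0.0, 1.0]] [[466.6, 0.0, 321.6], [0.0, 466.6, 193.9], [0.0, 0.0, 1.0]]
bin [(np.float64(0.57), [195.8, 294.0])] [(np.float64(0.6), [174.3, 293.8], 4999)]
battery [(np.float64(0.6), [183.5, 292.6])] [(np.float64(0.83), [183.0, 291.5], 258), (np.float64(0.7), [232.7, 434.3], 953)]
lip [(np.float64(0.72), [175.3, 298.4])] [(np.float64(0.61), [176.0, 292.5], 5213)]
flap_hinge [(np.float64(0.78), [144.2, 288.7])] [(np.float64(0.98), [174.9, 291.1], 5259), (np.float64(0.5), [233.2, 429.3], 1053)]
flap  [(np.float64(0.94), [161.5, 288.2], 1758)]
top [[0.036, -0.999, 0.004, -0.086], [-0.976, -0.036, -0.216, 0.536], [0.216, 0.004, -0.976, 1.534], [0.0, 0.0, 0.0, 1.0]] [[494.6, 0.0, 308.8], [0.0, 494.6, 196.3], [0.0, 0.0, 1.0]]
bin [(np.float64(0.83), [179.8, 281.7])] [(np.float64(0.7), [174.2, 281.8], 5737)]
battery [(np.float64(0.53), [192.2, 274.4]), (np.float64(0.29), [153.3, 375.8])] [(np.float64(0.85), [191.8, 270.7], 255)]
lip [(np.float64(0.58), [180.7, 280.0])] [(np.float64(0.59), [175.8, 281.7], 5640)]
flap_hinge [(np.float64(0.8), [142.9, 279.6])] [(np.float64(0.94), [173.0, 281.1], 5663)]
flap  [(np.float64(0.79), [156.4, 279.9], 2357)]
0.1734 [ 0.11852615 -0.51145397  0.40471001] [ 9.93522926e-01  1.13631844e-01 -2.49884057e-06  1.05527315e-05] 1.0
```

View pics/side.png

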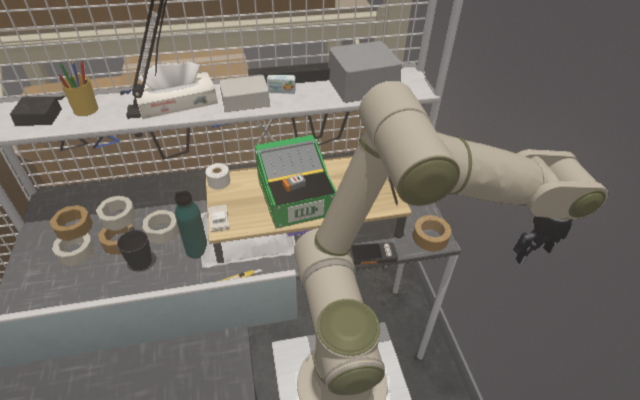

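View pics/top.png

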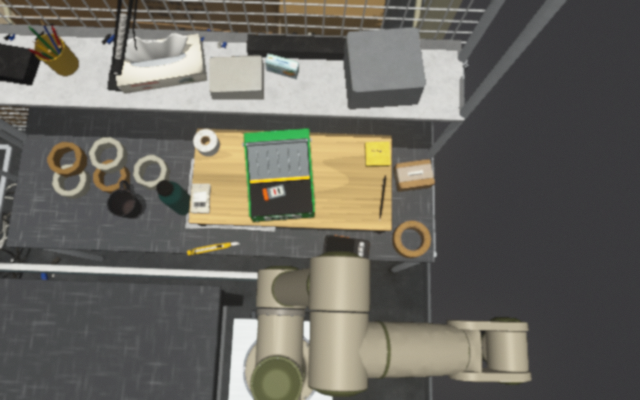

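The pictures show the bin at about (292,180) in side and (281,175) in top. The pack is on the black ledge at (292,183) side and (272,191) top, nearer +y. The yellow flap edge is at row 180 in top, and the open gripper is at (540,240) in side.

```bash
cat > h.py <<'E'
import numpy as np
def cloud(f):
    v,u=np.mgrid[:400,:640]; z=f["range_z"]; K=f["mtx"]
    c=np.stack([(u-K[0,2])*z/K[0,0],(v-K[1,2])*z/K[1,1],z],-1)
    R=f["view"][:3,:3]; t=f["view"][:3,3]
    w=(c-t)@R; w[z<=0]=np.nan
    return w
def ray(f,rc):
    R=f["view"][:3,:3]; t=f["view"][:3,3]
    d=R.T@np.linalg.solve(f["mtx"],[rc[1],rc[0],1.]); return -R.T@t, d
def tri(f1,a,f2,b):
    o1,d1=ray(f1,a);o2,d2=ray(f2,b)
    s=np.linalg.lstsq(np.c_[d1,-d2],o2-o1,rcond=None)[0]
    p,q=o1+s[0]*d1,o2+s[1]*d2
    return (p+q)/2,np.linalg.norm(p-q)
def onplane(f,rc,z):
    o,d=ray(f,rc); return o+d*(z-o[2])/d[2]
E
python3 - <<'E'
from h import *
S=dict(np.load("/tmp/side.npz"));T=dict(np.load("/tmp/top.npz"))
for n,a,b in (("lip",(175.3,298.4),(180.7,280)),("hinge",(144.2,288.7),(142.9,279.6)),("bat",(183.5,292.6),(192.2,274.4))):
    print(n,*tri(S,a,T,b))
ws=cloud(S);wt=cloud(T)
g=ws[190:300,490:600].reshape(-1,3)
m=(np.linalg.norm(g[:,:2]-[0.1185,-0.511],axis=1)<.09)&(g[:,2]>.1)
print("tips z",np.sort(g[m,2])[:60:6])
fr=T["frame"].astype(int)
yel=(fr[...,0]>170)&(fr[...,1]>130)&(fr[...,2]<90); yel[:170]=0;yel[190:]=0;yel[:,:245]=0;yel[:,315:]=0
p=wt[yel];p=p[~np.isnan(p[:,0])];print("yellow",len(p),p.mean(0),p[:,1].min(),p[:,1].max(),np.polyfit(p[:,1],p[:,0],1))
blk=(fr.max(-1)<60);blk[:186]=0;blk[215:]=0;blk[:,:255]=0;blk[:,305:]=0
p=wt[blk];print("ledge",len(p),np.nanmedian(p,0))
print("shelf z near", [np.round(wt[r,300],3).tolist() for r in (60,95,120,135)])
E
```

```text
lip [0.54327681 0.01630581 0.23004213] 0.0026326110514611235
hinge [0.64525669 0.02439502 0.27045156] 0.005926670394246163
bat [0.51021982 0.03495802 0.22857633] 0.005941746448251969
tips z [0.24174916 0.24553151 0.24758275 0.24943026 0.25124798 0.25159515
 0.25318208 0.2539529  0.25523606 0.2556493 ]
yellow 168 [0.54929752 0.02104587 0.22632795] -0.06520313302567048 0.10491677258145096 [-0.11920291  0.55180625]
ledge 1053 [0.48004947 0.00279308 0.22375655]
shelf z near [[0.862, -0.029, 0.35], [0.758, -0.033, 0.348], [0.822, -0.026, -0.004], [0.671, -0.036, 0.27]]
```

```bash
cat >> h.py <<'E'
from scipy.spatial.transform import Rotation
def rot(yaw,t):
    b=np.array([np.cos(yaw),np.sin(yaw),0]);k=np.array([0,0,1.])
    y=b*np.cos(t)-k*np.sin(t); z=-b*np.sin(t)-k*np.cos(t)
    return np.c_[np.cross(y,z),y,z]
def quat(R): return Rotation.from_matrix(R).as_quat()
E
python3 - <<'E'
from bench import env, vision, job, finder, monitor
from h import *; import cv2
q=quat(rot(.1,0))
env.reach([0.49,0.02,0.50],q)
f=vision.grab_frame("wrist");np.savez("/tmp/w1.npz",**f)
print(np.round(f["view"],3).tolist(),monitor.get_clock(),monitor.get_joints())
for n in ("lip","flap_hinge","battery","bin"):
    print(n,[(round(d["p"],2),np.round(d["location"],1).tolist()) for d in finder.mark_of("wrist",n)[:2]])
cv2.imwrite("pics/w1.png",f["frame"][:,:,::-1])
w=cloud(f)
for r in range(40,400,60): print([np.round(w[r,c],3).tolist() for c in (200,320,440)])
E
```

```text
[[0.995, 0.099, -0.0, -0.49], [0.094, -0.951, 0.296, -0.094], [0.029, -0.294, -0.955, 0.462], [0.0, 0.0, 0.0, 1.0]] 3.3833 [-1.99875431e-01  1.84220726e-01  1.41691808e+00 -1.02667636e-04
  1.54074719e+00 -2.98628210e-01]
lip [(0.65, [209.1, 388.9])]
flap_hinge [(0.78, [218.3, 568.2])]
battery [(0.59, [186.4, 346.2]), (0.58, [221.0, 564.4])]
bin [(0.56, [173.9, 392.7])]
[[0.074, 0.231, -0.763], [0.48, 0.144, 0.125], [0.59, 0.154, 0.126]]
[[0.107, 0.044, -0.662], [0.484, 0.092, 0.224], [0.564, 0.1, 0.233]]
[[0.107, -0.151, -0.659], [0.488, 0.055, 0.249], [0.572, 0.06, 0.234]]
[[0.071, -0.41, -0.764], [0.493, 0.004, 0.225], [0.58, 0.017, 0.237]]
[[0.447, 0.027, 0.36], [0.498, -0.048, 0.224], [0.534, 0.034, 0.358]]
[[0.45, 0.008, 0.369], [0.513, -0.189, 0.124], [0.534, 0.017, 0.369]]
```

View pics/w1.png

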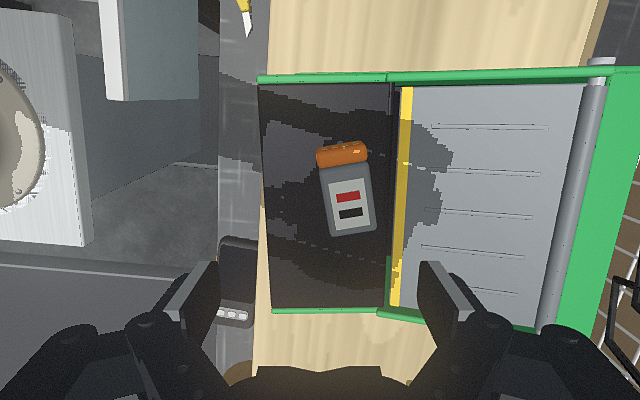

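The wrist view shows the pack at (345,190), about 9° askew. The yellow flap edge runs at column 400, the hinge bar is at column 575, and both fingers are visible at the bottom. Next I fit poses from its depth.

Run:
```python
from h import *; import cv2
f=dict(np.load("/tmp/w1.npz"));w=cloud(f);fr=f["frame"].astype(int)
v,u=np.mgrid[:400,:640]
# ledge, yellow
L=(abs(w[...,2]-.2245)<.004)&(fr.max(-1)<70)&(u>255)&(u<400)&(v<315)
print("ledge z",np.median(w[L][:,2]),L.sum())
Y=(fr[...,0]>150)&(fr[...,1]>110)&(fr[...,2]<90)&(u>380)&(u<420)&(v>80)&(v<310)
# front border of yellow per row -> intersect with plane z=.225
rows=range(100,300,4); P=np.array([onplane(f,(r,np.where(Y[r])[0].min()-.5),.2265) for r in rows if Y[r].any()])
c=np.polyfit(P[:,1],P[:,0],1);c=np.polyfit(*(P[abs(np.polyval(c,P[:,1])-P[:,0])<.002].T[[1,0]]),1);yaw=np.arctan(-c[0]);print("lip line",c,"yaw",yaw)
# hinge bar: highest points between cols 530-610
G=(fr[...,1]-fr[...,0]>60)&(fr[...,1]-fr[...,2]>40)&(u>250)&(v<340)
g=w[G];g=g[~np.isnan(g[:,0])]
R=np.array([[np.cos(yaw),-np.sin(yaw)],[np.sin(yaw),np.cos(yaw)]])
gb=g[:,:2]@R
for lo,hi in((.2,.24),(.24,.265),(.262,.275)):
    s=(g[:,2]>lo)&(g[:,2]<hi);print(lo,s.sum(),np.percentile(gb[s],[1,50,99],axis=0).round(4).tolist(),np.median(g[s,2]))
# wall outer edges per x, via rotated y extremes
s=(g[:,2]>.222);h=gb[s];
for a in np.arange(.43,.72,.03):
    k=abs(h[:,0]-a)<.015
    if k.sum()>10: print("x",round(a,2),"y",h[k,1].min().round(4),h[k,1].max().round(4))
B=(abs(w[...,2]-.249)<.005)&(u>300)&(u<385)&(v>130)&(v<245)
p=w[B];r=cv2.minAreaRect((p[:,:2]*1000).astype(np.float32));print("pack",r,np.median(p[:,2]))
print("pack centre in bin-rot",np.array(r[0])/1000@R, "lip x rot",(np.array([c[1],0])@R)[0])
F=(w[...,2]>.29)&(v>255)
T=np.array([0.49,.02]);Rt=np.array([[np.cos(.1),-np.sin(.1)],[np.sin(.1),np.cos(.1)]])
q=w[F];t=(q[:,:2]-T)@Rt
for sgn in(-1,1):
    k=(sgn*t[:,0]>.035);print("finger",sgn,"zmin",np.percentile(q[k,2],[.2,1,5]),"inner",np.percentile(sgn*t[k&(q[:,2]<.37),0],[1,50,99]), "lat",np.percentile(t[k&(q[:,2]<.36),1],[1,99]))
```

```text
ledge z 0.22458587723108514 15179
lip line [-0.11324967  0.55058208] yaw 0.11276919658592555
0.2 2627 [[0.4502, -0.1353], [0.5156, 0.0496], [0.6522, 0.0554]] 0.2247676390436107
0.24 12357 [[0.578, -0.1244], [0.6686, -0.0157], [0.6857, 0.0531]] 0.2624626723683941
0.262 9003 [[0.6458, -0.1223], [0.67, -0.0239], [0.6854, 0.0519]] 0.2627366905721887
x 0.46 y -0.1356 0.0537
x 0.49 y -0.1358 0.0538
x 0.52 y -0.1353 0.0538
x 0.55 y -0.1362 0.0538
x 0.58 y -0.1355 0.0536
x 0.61 y 0.0477 0.0535
x 0.64 y -0.1313 0.0535
x 0.67 y -0.1312 0.0535
x 0.7 y -0.1326 0.0049
pack ((508.4783020019531, 34.45226287841797), (34.08281707763672, 61.650020599365234), 15.809638023376465) 0.2487190341468996
pack centre in bin-rot [ 0.50912552 -0.0229858 ] lip x rot 0.5470849400854002
finger -1 zmin [0.34010532 0.34332931 0.35163063] inner [0.04171332 0.04239015 0.05558765] lat [-0.01138561  0.01070048]
finger 1 zmin [0.34016646 0.34336377 0.35181156] inner [0.04282423 0.04341212 0.05657066] lat [-0.01152485  0.01055391]
```

Run:
```python
from h import *
f=dict(np.load("/tmp/w1.npz"));w=cloud(f);v,u=np.mgrid[:400,:640]
T=np.array([0.49,.02]);R=np.array([[np.cos(.1),-np.sin(.1)],[np.sin(.1),np.cos(.1)]])
q=w[(w[...,2]>.29)&(v>200)];t=(q[:,:2]-T)@R
for z in np.arange(.34,.46,.008):
    k=(abs(q[:,2]-z)<.004)&(abs(t[:,0])<.12)&(abs(t[:,1])<.06)
    if k.sum()>5:print("from tip",round(z-.34,3),k.sum(),np.round([t[k,0].min(),t[k,0].max(),t[k&(t[:,0]>0),0].min() if (k&(t[:,0]>0)).any() else 0],4))
from bench import env
yaw=.1128
def tcp(x,z,t,y=-.023):
    Rm=rot(yaw,t);p=np.array([*(np.array([[np.cos(yaw),-np.sin(yaw)],[np.sin(yaw),np.cos(yaw)]])@[x,y]),z])
    return p+.0425*Rm[:,1]-.160*Rm[:,2],quat(Rm)
for t in (12,15,20):
    for x,z in((.49,.35),(.478,.23),(.54,.23)):
        p,q_=tcp(x,z,np.radians(t));j=env.ik(p,q_);print(t,p.round(3),None if j is None else np.round(j,2))
```

```text
from tip 0.0 343 [-0.0486  0.0495  0.0427]
from tip 0.008 1096 [-0.0559  0.0571  0.0428]
from tip 0.016 1427 [-0.0562  0.0569  0.0424]
from tip 0.024 1660 [-0.0561  0.0572  0.0426]
from tip 0.032 1534 [-0.0559  0.0571  0.0426]
from tip 0.04 1529 [-0.0696  0.0697  0.0426]
from tip 0.048 6200 [-0.0741  0.0752  0.0374]
from tip 0.056 8530 [-0.0744  0.0751  0.0014]
from tip 0.064 10605 [-0.0734  0.074   0.0002]
from tip 0.072 6439 [-0.0715  0.0724  0.    ]
from tip 0.08 28 [-0.027   0.0198  0.0151]
12 [0.564 0.041 0.498] [-0.13  0.4   1.14 -0.05  1.8  -0.25]
12 [0.552 0.039 0.378] [-0.13  0.43  1.4  -0.05  1.51 -0.24]
12 [0.614 0.046 0.378] [-0.11  0.57  1.18 -0.05  1.59 -0.22]
15 [0.571 0.042 0.494] [-0.12  0.43  1.11 -0.06  1.86 -0.25]
15 [0.559 0.04  0.374] [-0.13  0.46  1.37 -0.06  1.56 -0.23]
15 [0.621 0.047 0.374] [-0.1   0.6   1.15 -0.06  1.65 -0.21]
20 [0.584 0.043 0.486] [-0.12  0.48  1.06 -0.08  1.94 -0.25]
20 [0.572 0.042 0.366] [-0.12  0.51  1.32 -0.08  1.65 -0.23]
20 [0.633 0.049 0.366] [-0.1   0.66  1.09 -0.07  1.74 -0.21]
```

```bash
cat >> h.py <<'E'
YAW=.1128; LIP=.546; LZ=.2246; YP=-.023; TILT=np.radians(15)
def pose(xf,phi=0,dy=0,up=0,zt=.005,vup=0):
    """front pad tip centre at xf (m, bin x from lip), phi deg = flap finger swung to bin -y"""
    Rm=rot(YAW-np.radians(phi),TILT); c,s=np.cos(YAW),np.sin(YAW)
    x,y=LIP+xf,YP+dy
    p=np.array([c*x-s*y,s*x+c*y,LZ+zt+vup])
    return p+.0425*Rm[:,1]-(.160+up)*Rm[:,2],quat(Rm)
E
python3 - <<'E'
from bench import env, vision, job, finder, monitor
from h import *; import cv2
p,q=pose(-.067,up=.09); env.reach(p,q)
p,q=pose(-.067); env.movel(p,velocity=.07); print("down",monitor.get_contact_force().round(1),monitor.get_clock())
f=vision.grab_frame("side");a=f["frame"][100:260,200:400]
p,q=pose(-.034); env.movel(p,velocity=.03); print("pushed",monitor.get_contact_force().round(1),monitor.get_clock())
f=vision.grab_frame("side");b=f["frame"][100:260,200:400]
w=vision.grab_frame("wrist")["frame"]
cv2.imwrite("pics/a.png",np.vstack([cv2.resize(np.hstack([a,b]),(800,320)),cv2.resize(w[:360],(480,270))if 0 else np.pad(cv2.resize(w,(440,275)),((0,0),(0,360),(0,0)))])[:,:,::-1])
E
```

```text
down [-1.6 -1.2  1.8] 5.4667
pushed [-4.8 -0.4  3.1] 6.7667
```

View pics/a.png

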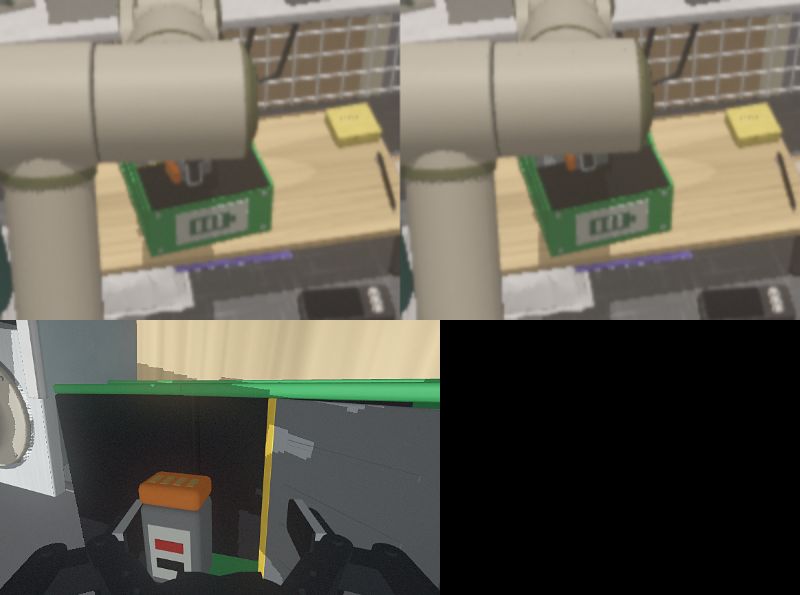

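The flap is held open by the rear finger. The pack lies flush against the front finger at (175,530), close to the lip. Next is the swing-and-push phase.

Run:
```python
from bench import env, vision, job, finder, monitor
from h import *; import cv2
n=8
for i in range(1,n+1):
    a=i/n; p,q=pose(-.034+.022*a,phi=38*a,dy=-.004*a)
    env.movel(p,velocity=.03,frame=q)
    print(i,monitor.get_contact_force().round(1),round(monitor.get_clock(),2))
f=vision.grab_frame("side");b=f["frame"][100:260,200:400]
w=vision.grab_frame("wrist")["frame"]
cv2.imwrite("pics/b.png",np.hstack([cv2.resize(b,(360,288)),cv2.resize(w,(440,288))])[:,:,::-1])
```

```text
1 [-3.4 -0.5  2.6] 7.28
2 [-8.5 -0.4  7.1] 7.67
3 [-12.3  -3.3  11.8] 8.07
4 [-13.9  -6.3  12.4] 8.45
5 [-12.9  -2.2  11.7] 8.82
6 [-8.9 -0.7  7.6] 9.2
7 [-3.4  0.2  3.8] 9.57
8 [-4.   0.6  3.2] 9.93
```

View pics/b.png

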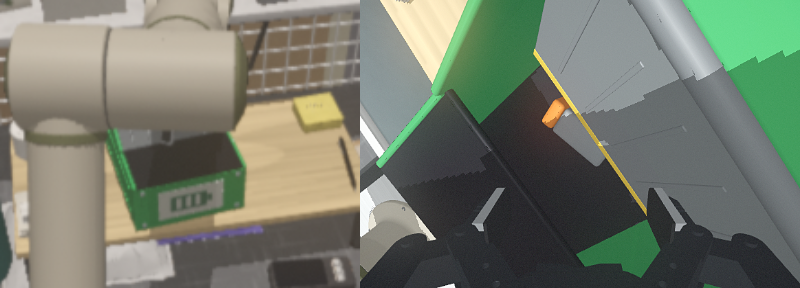

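The pack has dropped into the bin and shows under the yellow flap edge at (575,130). I'll come out now.

Run:
```python
from bench import env, vision, job, finder, monitor
from h import *; import cv2
w=vision.grab_frame("wrist");c=cloud(w);fr=w["frame"].astype(int)
o=(fr[...,0]>180)&(fr[...,0]-fr[...,2]>100)&(fr[...,1]<160);o[:,:240]=0
print("orange z",np.nanmedian(c[o],0),o.sum())
p,q=pose(-.012,phi=38,dy=-.004,vup=.13); env.movel(p,velocity=.08); print(monitor.get_contact_force().round(1))
p,q=pose(-.09,phi=0,vup=.18); env.reach(p,q); env.hold(.5)
f=vision.grab_frame("top");t=f["frame"][100:260,180:400]
w=vision.grab_frame("wrist");print(monitor.get_clock(),monitor.get_contact_force().round(1))
cl=cloud(w);fr=w["frame"].astype(int);Y=(fr[...,0]>150)&(fr[...,1]>110)&(fr[...,2]<90)
k=cl[Y];k=k[(k[:,2]>.15)];print("yellow edge z",np.nanpercentile(k[:,2],[5,50,95]))
cv2.imwrite("pics/c.png",np.hstack([cv2.resize(t,(396,288)),cv2.resize(w["frame"],(400,288))])[:,:,::-1])
```

```text
orange z [0.55825042 0.06278037 0.16300926] 237
[-0.7 -0.2  0.8]
13.0917 [0.4 0.7 0.2]
yellow edge z [0.22595127 0.22750586 0.22894185]
```

View pics/c.png

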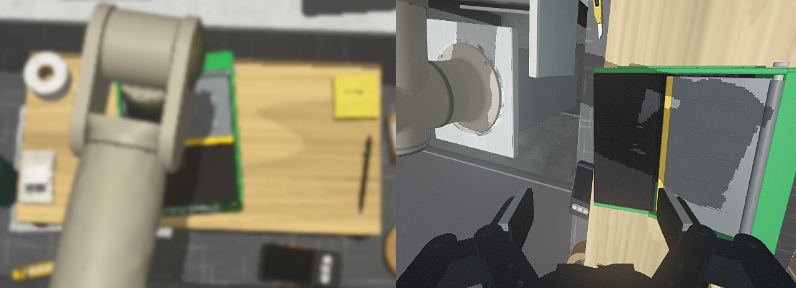

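The flap is shut, with its yellow edge level with the ledge. The ledge is empty and the gripper is clear.

```bash
python3 -c "
from bench import job
print(job.hand_in())"
```

```text
the job is handed in; nothing more can be done
None
```

The pack was pushed over the lip and dropped into the bin while the rear finger held the flap open; the flap has closed, the gripper is clear and the job is handed in (no verdict came back).

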